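Find the vent cover that fits the tilted kimchi box

TASK

Fit a vent cover on the tilted kimchi box: try the three covers until you find one that drops over both studs of the lid, round hole over the thick stud, and leave it lying flush on the lid. Leave the other two covers lying flat on the tiled ledge, rib up, and do not disturb the other things on the ledge.

Things in the scene. Friction and masses are not known exactly. Their poses are not given: they have to be found in the camera images.
- cover_a: steel vent cover, about 0.12 kg: plate 6 mm thick, x -44 to +64, y -28 to +28 mm, with an upright grip rib across it (12 mm along x, 40 mm along y, top 38 mm above the underside). Origin on the underside below the rib's middle, x along the plate, z up. Round 15 mm through-hole at x = -26; beyond the rib a through-slot along x, 17.5 x 11 mm. Starts flat on the ledge, rib up
- cover_b: vent cover, same as cover_a but for the slot. The covers differ only in where the slot lies: its middle is 50, 58 or 66 mm from the round hole's centre; which cover has which is not told. They start in a row on the robot's right, in any order, slot end away from the robot and turned 0 to 55 degrees to its left
- cover_c: vent cover, same as cover_a but for the slot. A cover fits when its round hole is over the thick stud and the thin stud comes within its slot: cover x along the lid's +y, cover origin 26 mm from point stud along the lid's +y, cover flush on the lid, both studs standing 6 mm proud of it
- lid: lid of the kimchi box, fixed: flat blue face 160 mm (x) by 220 mm (y). The box lies tilted on a wooden rest: the lid slopes 30 degrees, facing up and towards the robot, with some yaw. Origin at the middle of the face, 125 mm above the ledge; z out of the face, x up the slope (away from the robot), y level across. Nothing stands over it
- stud (a point): foot of the thick stud on the lid's face, axes as the lid's: diameter 12 mm, 12 mm high along z. A thin stud (diameter 8, also 12 mm high) stands 46 to 70 mm from it along +y: the distance varies, is not told, and pushing does not shift it. Hole and slot have 1.5 mm play each side. A cover that does not fit stays up on the studs, 12 mm off the lid. One always fits; if two do, either serves
- cup: steel measuring cup with a handle, 72 mm wide, 60 mm high, loose; origin under its middle; leave alone
- dish: small white ceramic dish, 76 mm wide, 22 mm high, loose, on the ledge near the box's front; origin under its middle; leave alone
- chopstick1: wooden chopstick, 220 x 7 x 7 mm, lying behind the covers; origin under its middle; leave alone
- chopstick2: the other chopstick, same size, beside it; leave alone
- spoon: wooden spoon lying between the robot and the covers; leave alone
- jar: glass jar, 68 mm wide, 100 mm high, standing at the far right; origin under its middle; leave alone
Things that resemble listed ones, but are neither listed nor needed, are in the scene too. What is shaped like the cover_a but blue is not meant.

How it is judged (in metres and radians):
At the end, for the whole second after the job is handed in: One cover lies on the lid over both studs: underside within 3 mm of the face, round hole within 5 mm of the thick stud, parallel within 0.07 rad. The other two lie flat on the ledge, rib up (underside within 4 mm, tilt under 0.07 rad). All three at rest (below 10 mm/s) (((z of cover_a in the frame of stud between -0.003 and 0.003 m and x of cover_a in the frame of stud between -0.005 and 0.005 m and y of cover_a in the frame of stud between 0.021 and 0.031 m and angle between the z axis of cover_a and the z axis of lid, either way round below 0.07 rad and height (world z) of cover_b between -0.004 and 0.004 m and angle between each of cover_b, cover_c's own z axis and vertical below 0.07 rad and height (world z) of cover_c between -0.004 and 0.004 m) or (z of cover_b in the frame of stud between -0.003 and 0.003 m and x of cover_b in the frame of stud between -0.005 and 0.005 m and y of cover_b in the frame of stud between 0.021 and 0.031 m and angle between the z axis of cover_b and the z axis of lid, either way round below 0.07 rad and height (world z) of cover_a between -0.004 and 0.004 m and angle between each of cover_a, cover_c's own z axis and vertical below 0.07 rad and height (world z) of cover_c between -0.004 and 0.004 m) or (z of cover_c in the frame of stud between -0.003 and 0.003 m and x of cover_c in the frame of stud between -0.005 and 0.005 m and y of cover_c in the frame of stud between 0.021 and 0.031 m and angle between the z axis of cover_c and the z axis of lid, either way round below 0.07 rad and height (world z) of cover_a between -0.004 and 0.004 m and angle between each of cover_a, cover_b's own z axis and vertical below 0.07 rad and height (world z) of cover_b between -0.004 and 0.004 m)) and linear speed of each of cover_a, cover_b, cover_c below 0.01 m/s); the robot touches nothing.
It fails at once if a bystander (cup, dish, chopstick, spoon, jar) is moved more than 30 mm (distance of any of cup, dish, chopstick1, chopstick2, spoon, jar from where it was at the start of the episode above 0.03 m).
It also fails if it takes over 72 s, if anything falls off the work surface, if the arm or the gripper's body presses on something with over 40 N, if the wrist force passes 120 N, or if a joint passes its speed limit or range.

ROBOT

A 6-joint arm with a two-finger parallel gripper is mounted at the origin on the work surface. World frame = base frame: x ahead of the robot, y to its left, z up, the work surface at z = 0. Lengths are in mm, angles in degrees, forces in N, time in s.
With the tool pointing down it reaches from about 300 to 850 mm from the base axis. Payload 4.2 kg.
Tool frame: the origin (TCP) lies at the very end of the fingers, on their centre line; the grasp point (between the pads) lies 19 mm behind it (env.tcp_to_grasp is the distance from the TCP to the grasp point, in mm); z points along the fingers, y is the line along which they close (so a half turn about z gives the same grasp; the last joint's range is limited). The gripper opens to 91 mm and grips with 3 to 60 N. Pads are 32 mm wide; open, the fingers measure 118 mm over their backs; the gripper's body (76 mm by 178 mm) begins 60 mm behind the grasp point.
Start: joints at [62.968, 18.312, 89.639, -0, 72.044, -1.146], TCP at [251.041, 517.321, 213.976] pointing down, gripper open.
Joint ranges: [-177.97, 177.97], [-48.28, 115.42], [12.27, 149.76], [-77.06, 257.06], [2.81, 150.46], [-146.56, 146.56]. Speed limits (degrees/s): [147.25, 147.25, 180, 180, 180, 180].

INTERFACE

Orientations are given as [roll, pitch, yaw] about the fixed x, y, z axes, in that order (R = Rz(yaw) Ry(pitch) Rx(roll)).
In Python, from workcell import env gives the robot as it stands.
- The arm moves only by the tool move_arm, never from a script. Its argument "plan" is a list of rows, each a list of 3 entries, a list of its own where there are three numbers: the shift along the world's x, y, z in cm, then the turn about the world's z in degrees, then the closure, from 0 (fully open) to 1 (shut). In form: [[[x, y, z], turn, claw], ...]. A call has 1 to 5 rows; each row shifts and turns the commanded pose from where the row before left it; what a row does not reach is not made up. A row lasts 1/10 s, in which the tool goes at most 50 mm and 8.59 degrees, less where a joint would pass 70% of its speed; a pose out of reach is approached as far as the arm can. A call is refused whole if a number of a shift passes 5 or a number of a turn 8.59, either way. A call with a gripper value outside its range is refused whole. The fingers move at their own pace and stop on an object; "squeeze" is the grip in N (left out, the last holds). Time passes only in rows, so rows that do not move let the fingers close. It gives the time, the measured TCP pose, the force, the opening and the grip force at its end, in the units of the state.
- env.state(): the state, without advancing time (a new reading comes with each control period).
- env.grab_frame(name): name is "scene" or "top" or "wrist"; returns a dict with "frame" (400x640x3 uint8, red, green, blue), "z_map" (400x640 float32, mm along the optical axis (not along the pixel's ray), 0 where there is no reading), "fovy" (degrees; the focal length in pixels is half the picture's height over the tangent of half this angle, whatever the lens; pixels are square), "cx", "cy" (the principal point, pixels), "D" ([k1, k2, p1, p2, k3] as OpenCV has them; the pictures are not rectified), "position" and "orientation" of the camera in the world. Camera axes: x right, y down, z forward; pixel columns grow to the right and rows downward; lengths in mm; the calibration is good to about 2 mm. A picture is of the moment at which its call begins.
- env.job_done(): hands the job in; it is judged then, once.
Trained networks look in a picture, given as the dict that the camera call returned (one of the last four; its "shot" number tells which), for a name from the list of things; names that differ only in an ending like _2 or _b are one class to them, and where a whole thing is asked for, a point or a joint stands for the part that bears it (a point fixed in the world has none). Each returns a list of dicts, best first, with "score" (0 to 1); they miss things now and then, are a little off and sometimes report something else, mostly with a low value. They report only what shows in the picture. A call takes as long as a camera call. They do not tell look-alikes from the thing itself.
- env.search_frame(picture, label): "point" ([column, row] in pixels, amid what is visible of it).
- env.landmark_of(picture, label): "point" ([column, row] in pixels: a listed point, or the origin of a listed thing).
The state is a dict: "time_s": time; "qpos": joint angles; "qvel": joint speeds; "effort": joint torques, N m; "ee_pos": TCP position; "ee_rot": TCP orientation; "force": force on the tool from outside, world axes, zero at the start; "torque": the same for the moment, N m; "gripper_width": finger opening in mm; "gripper_force": force on a finger pad.
Only numpy, scipy, OpenCV 4.12 (cv2) and the standard library are available. Lean on these libraries where they do the work, as an engineer would, in place of code of your own. Each camera call takes 0.05 s, during which the arm holds its last target. There are 200 camera calls.

## Working session

There is one attempt and no reset: what is moved stays moved. The work goes in short steps, Python scripts to look and compute and a tool call to move; the robot and the scene stay as the last step left them, time stands still between calls to the robot, and variables do not carry over. Pictures are saved under pics/ and viewed, at most 10 in all, crops included, and the job is handed in when it is done.

Besides the shell and the picture viewer there is one more tool, called after ">>>" by a JSON object that holds its "api" and its "payload". move_arm: Moves the arm, as the interface text tells. Its arguments: {"type":"object","properties":{"plan":{"type":"array","items":{"type":"array"}},"squeeze":{"type":"number"}},"required":["plan"]}

```bash
mkdir -p pics; ls; cat > h.py <<'E'
import numpy as np, cv2
from scipy.spatial.transform import Rotation as Ro
from workcell import env
def rot(o):
    o=np.array(o,float)
    if o.shape==(3,3): return o
    return Ro.from_euler('xyz',o,degrees=True).as_matrix()
def K(p):
    f=p['frame'].shape[0]/2/np.tan(np.radians(p['fovy'])/2)
    return np.array([[f,0,p['cx']],[0,f,p['cy']],[0,0,1.]])
def rays(p,uv):
    n=cv2.undistortPoints(np.array(uv,np.float64).reshape(-1,1,2),K(p),np.array(p['D'],float)).reshape(-1,2)
    return np.c_[n,np.ones(len(n))]
def w_depth(p,uv,z):   # pixels + depth -> world
    return rays(p,uv)*np.array(z).reshape(-1,1)@rot(p['orientation']).T+np.array(p['position'])
def w_plane(p,uv,h=0,n=(0,0,1),o=None):  # pixels -> plane
    o=np.array([0,0,h]) if o is None else np.array(o); n=np.array(n)
    d=rays(p,uv)@rot(p['orientation']).T; c=np.array(p['position'])
    return c+d*(((o-c)@n)/(d@n))[:,None]
def proj(p,X):
    Rm=rot(p['orientation']).T; r,_=cv2.Rodrigues(Rm); t=-Rm@np.array(p['position'],float)
    return cv2.projectPoints(np.array(X,float).reshape(-1,1,3),r,t,K(p),np.array(p['D'],float))[0].reshape(-1,2)
def cloud(p):
    v,u=np.mgrid[0:p['frame'].shape[0],0:p['frame'].shape[1]]
    W=w_depth(p,np.c_[u.ravel(),v.ravel()],p['z_map'].ravel()).reshape(*u.shape,3)
    W[p['z_map']==0]=np.nan; return W
E
cat > s.py <<'E'
from h import *
import pickle
P={}
for n in ('top','scene','wrist'):
    p=env.grab_frame(n); P[n]=p
    cv2.imwrite(f'pics/{n}0.png',p['frame'][:,:,::-1])
    print(n,p['fovy'],p['position'],p['orientation'],p['D'],p['cx'],p['cy'])
    for l in ('cover_a','stud','lid','cup','dish','jar','spoon','chopstick1'):
        print(l,[(np.round(d['point']).tolist(),round(d['score'],2)) for d in env.landmark_of(p,l)])
pickle.dump(P,open('P0.pkl','wb'))
E
python3 s.py; python3 -c "
import cv2,numpy as np
a=[cv2.imread(f'pics/{n}0.png') for n in('top','scene')]
cv2.imwrite('pics/top_scene.png',cv2.resize(np.vstack(a),(480,600)))"
```

```text
pics
top 49.12948516414229 [ 406.75894419  -71.10409284 1347.60465052] [-176.42288795    0.51094783  -91.71774665] [-0.09190708  0.          0.          0.          0.        ] 320.07777235104595 198.12594621959448
cover_a [([234.0, 237.0], 0.84), ([407.0, 293.0], 0.74), ([291.0, 159.0], 0.71), ([322.0, 212.0], 0.7), ([363.0, 192.0], 0.64), ([407.0, 181.0], 0.6)]
stud [([232.0, 172.0], 0.93)]
lid [([216.0, 176.0], 0.58)]
cup [([324.0, 120.0], 0.67)]
dish [([274.0, 229.0], 0.79)]
jar [([427.0, 139.0], 0.95), ([275.0, 229.0], 0.62), ([362.0, 192.0], 0.2)]
spoon [([362.0, 253.0], 0.87)]
chopstick1 [([372.0, 131.0], 0.52), ([373.0, 127.0], 0.52)]
scene 50.39339840827135 [1050.20111821 -709.28967116  748.81256214] [-1.27499797e+02  2.12441350e-02  4.30004740e+01] [-0.08699109  0.          0.          0.          0.        ] 320.7256976007681 203.75599493369467
cover_a [([266.0, 297.0], 0.8), ([359.0, 170.0], 0.66), ([390.0, 234.0], 0.65), ([325.0, 226.0], 0.62), ([184.0, 228.0], 0.59), ([307.0, 258.0], 0.58)]
stud [([413.0, 159.0], 0.84), ([340.0, 192.0], 0.69)]
lid []
cup [([406.0, 283.0], 0.9)]
dish [([338.0, 194.0], 0.7)]
jar [([287.0, 350.0], 0.56)]
spoon [([252.0, 226.0], 0.94)]
chopstick1 [([357.0, 313.0], 0.81)]
wrist 60.9332324340048 [177.59534006 553.09555995 384.37171228] [ 1.63343881e+02 -3.44949802e-02  6.41160248e+01] [-0.00126083  0.          0.          0.          0.        ] 316.76229389365074 208.72500018422974
cover_a []
stud []
lid []
cup []
dish []
jar []
spoon []
chopstick1 []
```

View pics/top0.png

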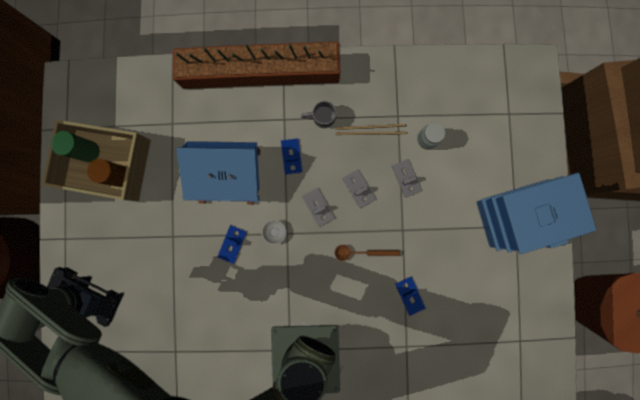

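View pics/scene0.png

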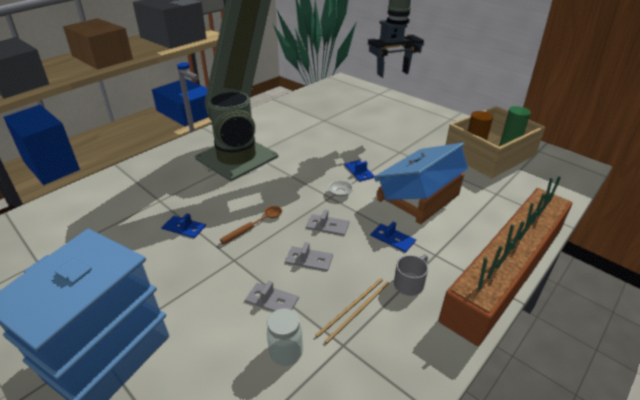

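```bash
cat > m.py <<'E'
from h import *
import pickle
P=pickle.load(open('P0.pkl','rb'));p=P['top'];s=P['scene']
W=cloud(p);np.set_printoptions(precision=1,suppress=True)
hsv=cv2.cvtColor(p['frame'],cv2.COLOR_RGB2HSV)
# covers: pixels 3..45mm high in the region
for c in [(318,205),(361,188),(407,177),(232,237),(291,159)]:
    w=W[c[1]-25:c[1]+25,c[0]-25:c[0]+25].reshape(-1,3); w=w[(w[:,2]>3.5)&(w[:,2]<15)]
    r=cv2.minAreaRect(w[:,:2].astype(np.float32)); print(c,len(w),w.mean(0),r)
# lid plane
w=W[150:195,185:255].reshape(-1,3); w=w[np.isfinite(w[:,2])&(w[:,2]>60)]
for _ in range(5):
    c=w.mean(0); n=np.linalg.svd(w-c,full_matrices=False)[2][2]; n*=np.sign(n[2]); d=(w-c)@n; w=w[abs(d)<3]
print('lid',c,n,np.degrees(np.arccos(n[2])),np.degrees(np.arctan2(n[1],n[0])),len(w))
print('stud',w_plane(p,[(232,172)],n=n,o=c),w_plane(s,[(413,159)],n=n,o=c))
for l,uv in dict(cup=(324,120),dish=(274,229),jar=(427,139),spoon=(362,253),ch=(372,131)).items(): print(l,w_plane(p,[uv]),W[uv[1],uv[0]])
a=cv2.resize(p['frame'][130:215,170:270],(600,510),interpolation=cv2.INTER_CUBIC)
b=cv2.resize(s['frame'][135:235,370:480],(600,545),interpolation=cv2.INTER_CUBIC)
cv2.imwrite('pics/lid.png',cv2.resize(np.vstack([a,b])[:,:,::-1],None,fx=.56,fy=.56))
E
python3 m.py
```

```text
(318, 205) 662 [468.6 -54.6   6.3] ((471.9840087890625, -53.03136444091797), (150.8914794921875, 150.93983459472656), 88.29620361328125)
(361, 188) 705 [ 522.6 -185.     6.3] ((520.345458984375, -187.4269256591797), (151.6724395751953, 151.6193389892578), 88.22160339355469)
(407, 177) 777 [ 549.6 -330.5    6.4] ((550.2694091796875, -331.13409423828125), (154.25559997558594, 152.67274475097656), 88.1493911743164)
(232, 237) 622 [365.6 216.3   6.4] ((381.3972473144531, 214.77789306640625), (152.9551544189453, 150.98272705078125), 88.65555572509766)
(291, 159) 693 [621.7  24.3   6.3] ((617.3264770507812, 26.68486785888672), (152.7141876220703, 153.93844604492188), 88.35359191894531)
lid [565.7 218.5 130.4] [-0.5  0.   0.9] 30.015494988938517 176.8028895714413 2537
stud [[564.3 183.  130.7]] [[533.1 233.5 111.1]]
cup [[735.9 -81.2   0. ]] [734.4 -81.2   5.8]
dish [[400.4  83.1   0. ]] [400.4  82.7   3.4]
jar [[ 666.4 -401.5    0. ]] [ 647.6 -377.6   97.5]
spoon [[ 318.9 -185.1    0. ]] [ 318.4 -185.7   -7.2]
ch [[ 696.4 -230.     0. ]] [ 696.5 -230.1   -0.4]
```

View pics/lid.png

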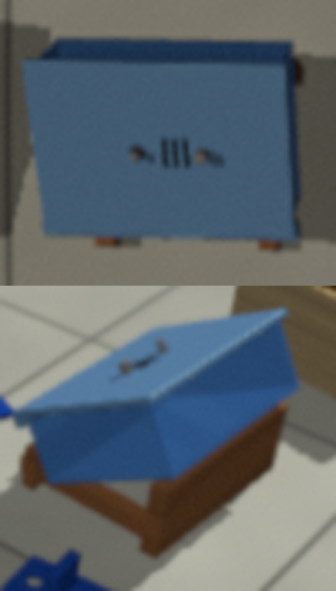

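>>> {"api": "move_arm", "payload": {"plan": [[[3.4,-3.2,0.2],4.6,0],[[3.4,-3.2,0.2],4.6,0],[[3.4,-3.2,0.2],4.6,0],[[3.4,-3.2,0.2],4.6,0],[[3.4,-3.2,0.2],4.6,0]]}}

```text
time_s: 1.85
ee_pos: [422.2, 356.0, 224.2]
ee_rot: [180.0, 0.0, 177.3]
force: [0.8, -0.6, -0.5]
gripper_width: 91.0
gripper_force: 0.0
```

>>> {"api": "move_arm", "payload": {"plan": [[[3.5,-3.2,0],0,0],[[3.5,-3.2,0],0,0],[[3.5,-3.2,0],0,0],[[3.5,-3.2,0],0,0],[[3.5,-3.1,0],0,0]]}}

```text
time_s: 2.35
ee_pos: [597.3, 196.7, 224.1]
ee_rot: [180.0, 0.0, 177.1]
force: [0.6, -0.1, 0.1]
gripper_width: 91.0
gripper_force: 0.0
```

>>> {"api": "move_arm", "payload": {"plan": [[[0,0,0],0,0],[[0,0,0],0,0]]}}

```text
time_s: 2.55
ee_pos: [596.3, 197.6, 223.4]
ee_rot: [180.0, -0.1, 177.0]
force: [-0.7, -0.1, -0.3]
gripper_width: 91.3
gripper_force: 0.0
```

```bash
cat > g.py <<'E'
from h import *
import pickle,sys
n=sys.argv[1]; p=env.grab_frame('wrist'); pickle.dump(p,open(n+'.pkl','wb'))
cv2.imwrite(f'pics/{n}.png',p['frame'][:,:,::-1]); st=env.state()
print(st['time_s'],np.round(st['ee_pos'],1),np.round(st['ee_rot'],2),np.round(st['qpos'],1),np.round(p['position'],1),np.round(p['orientation'],2),st['gripper_width'],np.round(st['force'],1))
for l in ('cover_a','stud'): print(l,[(np.round(d['point'],1).tolist(),round(d['score'],2)) for d in env.landmark_of(p,l)])
E
python3 g.py lid1
```

```text
2.6 [595.6 198.5 223.7] [ 1.7998e+02 -7.0000e-02  1.7709e+02] [ 17.4  22.8  81.3   0.   75.9 -69.7] [515.  202.  393.9] [ 1.634e+02 -5.000e-02  8.699e+01] 90.73651848990276 [ 0.5 -0.3 -0.6]
cover_a [([73.7, 58.8], 0.91), ([178.6, 202.2], 0.57)]
stud [([306.3, 159.0], 0.73)]
```

View pics/lid1.png

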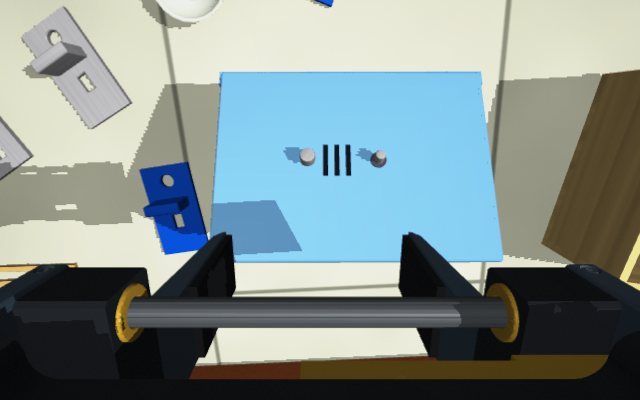

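```bash
cat > lid.py <<'E'
from h import *
import pickle,sys
np.set_printoptions(precision=2,suppress=True)
def lid(p,box,vis=True):
    W=cloud(p); hsv=cv2.cvtColor(p['frame'],cv2.COLOR_RGB2HSV)
    m=np.zeros(W.shape[:2],bool); m[box[1]:box[3],box[0]:box[2]]=1
    w=W[m&np.isfinite(W[...,2])]
    for _ in range(8):
        c=w.mean(0); n=np.linalg.svd(w-c,full_matrices=False)[2][2]; n*=np.sign(n[2]); w=w[abs((w-c)@n)<2.5]
    y=np.cross([0,0,1],-n); y/=np.linalg.norm(y)
    if y[1]<0: y=-y
    x=np.cross(y,n); R=np.c_[x,y,n]
    print('plane',c,n,'tilt',np.degrees(np.arccos(n[2])),'yaw y',np.degrees(np.arctan2(y[1],y[0])))
    L=(W-c)@R
    q=m&(L[...,2]>5)&(L[...,2]<16)
    k,lab,st,ce=cv2.connectedComponentsWithStats(q.astype(np.uint8))
    out=[]
    for i in range(1,k):
        if st[i,4]>25:
            top=w_plane(p,[ce[i]],n=n,o=c+12*n)[0]-12*n
            print('stud px',ce[i],st[i],'medians z',np.median(L[lab==i],0),'foot world (from top)',top,'lid',(top-c)@R); out.append(top)
    return c,R,out
if __name__=='__main__':
    p=pickle.load(open('lid1.pkl','rb'))
    c,R,o=lid(p,(225,80,480,195))
    # sub-check: circles on saturation
    sat=cv2.cvtColor(p['frame'],cv2.COLOR_RGB2HSV)[...,1]
    for u,v in((306,158),(379,159)):
        a=sat[v-14:v+14,u-14:u+14]<70; ys,xs=np.nonzero(a); print('grey',xs.mean()+u-14,ys.mean()+v-14,a.sum())
        pt=w_plane(p,[(xs.mean()+u-14,ys.mean()+v-14)],n=R[:,2],o=c+12*R[:,2])[0]; print(pt-12*R[:,2])
E
python3 lid.py; python3 -c "
import cv2
p=cv2.imread('pics/lid1.png')[130:190,270:420]
cv2.imwrite('pics/studs.png',cv2.resize(p,None,fx=5,fy=5,interpolation=2))"
```

```text
plane [538.54 229.72 114.53] [-0.5   0.02  0.87] tilt 30.002760516965356 yaw y 87.17549725088489
stud px [306.88 155.89] [299 148  16  17 214] medians z [ 21.71 -36.11  11.45] foot world (from top) [555.76 192.66 125.51] lid [ 21.97 -36.17   0.  ]
stud px [379.47 155.56] [374 150  12  12 107] medians z [21.51 19.1  11.32] foot world (from top) [558.41 247.54 125.48] lid [21.9  18.77 -0.  ]
grey 307.0954545454546 156.35909090909092 220
[556.1  192.8  125.71]
grey 378.5 158.421568627451 204
[560.36 246.6  126.63]
```

View pics/studs.png

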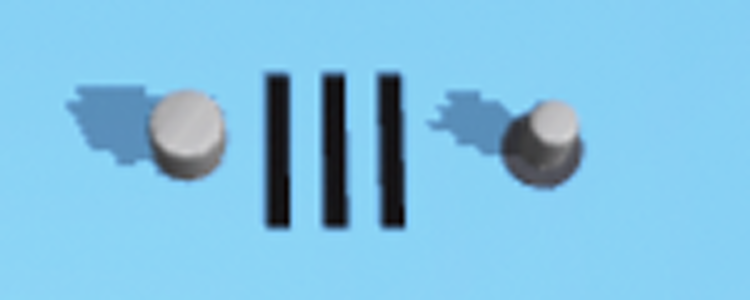

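>>> {"api": "move_arm", "payload": {"plan": [[[-1,-4.8,0],0,0],[[-1,-4.8,0],0,0],[[-1,-4.8,0],0,0],[[-1,-4.8,0],0,0],[[-1,-4.8,0],0,0]]}}

```text
time_s: 3.2
ee_pos: [544.9, -41.8, 224.5]
ee_rot: [180.0, 0.1, 177.3]
force: [0.8, -0.1, 0.4]
gripper_width: 91.2
gripper_force: 0.0
```

>>> {"api": "move_arm", "payload": {"plan": [[[-1,-4.8,0],0,0],[[-1,-4.8,0],0,0],[[-1,-4.8,0],0,0],[[0,0,0],0,0],[[0,0,0],0,0]]}}

```text
time_s: 3.7
ee_pos: [515.7, -185.2, 224.2]
ee_rot: [180.0, 0.0, 177.1]
force: [-0.4, 0.8, -1.0]
gripper_width: 91.2
gripper_force: 0.0
```

```bash
python3 g.py cov1; cat >> lid.py <<'E'
    f=lambda u:w_plane(p,[u],n=R[:,2],o=c+12*R[:,2])[0]-12*R[:,2]
    a,b=f((307.4,154.4)),f((380.6,154.6)); print('tops',a,b,np.linalg.norm(a-b))
E
python3 lid.py|tail -1
```

```text
3.75 [ 516.  -184.4  224.2] [1.7995e+02 1.0000e-02 1.7716e+02] [-2.090e+01  1.550e+01  9.220e+01  1.000e-01  7.230e+01 -1.081e+02] [ 434.1 -180.9  394.6] [ 1.6331e+02 -8.0000e-02  8.7070e+01] 91.04928768480387 [ 0.7  0.9 -0.4]
cover_a [([425.8, 119.2], 0.84), ([318.3, 170.4], 0.68), ([197.3, 199.9], 0.61), ([489.2, 249.4], 0.6)]
stud []
tops [554.74 193.1  124.91] [557.78 248.46 125.09] 55.4480963025453
```

View pics/cov1.png

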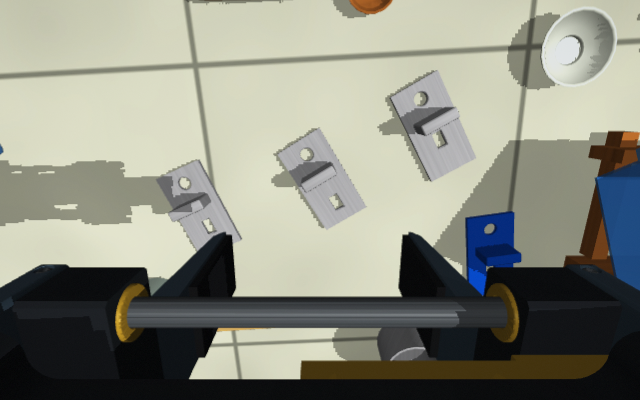

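```bash
cat > cov.py <<'E'
from h import *
import pickle,sys
np.set_printoptions(precision=1,suppress=True)
def covers(p,pts,rad=60,dz=0):
    W=cloud(p); H=W[...,2]
    for (u,v) in pts:
        y0,x0=max(v-rad,0),max(u-rad,0); h=H[y0:v+rad,x0:u+rad]-dz
        m=(h>3).astype(np.uint8)
        k,lab,st,_=cv2.connectedComponentsWithStats(m); i=lab[v-y0,u-x0]
        m=(lab==i).astype(np.uint8)
        pl=((lab==i)&(h<9)).astype(np.uint8)
        cs,hi=cv2.findContours(m,cv2.RETR_CCOMP,cv2.CHAIN_APPROX_NONE)
        big=max(range(len(cs)),key=lambda j:len(cs[j]))
        g=w_plane(p,cs[big].reshape(-1,2)+[x0,y0],6+dz)[:,:2]
        ys,xs=np.nonzero(pl); 
        r=cv2.minAreaRect(g.astype(np.float32))
        holes=[]
        for j,c in enumerate(cs):
            if hi[0][j][3]>=0 and len(c)>8:
                mm=np.zeros_like(m); cv2.drawContours(mm,cs,j,1,-1); mm&=(1-m); yy,xx=np.nonzero(mm)
                holes.append((w_plane(p,[(xx.mean()+x0,yy.mean()+y0)],6+dz)[0,:2],mm.sum()))
        rb=(lab==i)&(h>30); yy,xx=np.nonzero(rb); rib=w_plane(p,[(xx.mean()+x0,yy.mean()+y0)],38+dz)[0] if rb.any() else None
        rr=cv2.minAreaRect(w_plane(p,np.c_[xx+x0,yy+y0],38+dz)[:,:2].astype(np.float32)) if rb.any() else None
        print((u,v),'rect',np.array(r[0]),np.array(r[1]),round(r[2],1),'rib',rib,rr and (np.array(rr[1]),round(rr[2],1)),'median rib z',np.median(h[rb])if rb.any() else 0)
        for a in holes: print('   hole',a)
        if len(holes)==2:
            d=holes[1][0]-holes[0][0]; print('   d',np.linalg.norm(d),np.degrees(np.arctan2(d[1],d[0])))
if __name__=='__main__':
    p=pickle.load(open(sys.argv[1]+'.pkl','rb')); covers(p,eval(sys.argv[2]),*map(float,sys.argv[3:]) if 0 else ())
E
python3 cov.py cov1 "[(418,125),(306,175),(190,205)]"
```

```text
(418, 125) rect [462.8 -50.5] [108.1  58.8] 26.9 rib [453.9 -57.1  38. ] (array([13.3, 41.3]), 26.8) median rib z 37.30923062464865
   hole (array([475.6, -45.5]), np.uint64(145))
   hole (array([431.2, -68. ]), np.uint64(145))
   d 49.76789350220923 -153.1063479157317
(306, 175) rect [ 516.6 -178.1] [108.   55.9] 28.7 rib [ 506.8 -182.8   38. ] (array([12.8, 39.8]), 28.6) median rib z 37.30530615758536
   hole (array([ 542.2, -163.9]), np.uint64(125))
   hole (array([ 484.8, -195.2]), np.uint64(134))
   d 65.35537543568327 -151.46145199592027
(190, 205) rect [ 553.7 -325.7] [134.4  79.2] 7.7 rib [ 570.9 -311.7   38. ] (array([82.5, 63. ]), 6.2) median rib z 236.13526460500327
   hole (array([ 565. , -318.9]), np.uint64(119))
   hole (array([ 511.1, -339. ]), np.uint64(120))
   d 57.62607697421463 -159.5115722108783
```

>>> {"api": "move_arm", "payload": {"plan": [[[0.4,-2.3,-0.8],-8.3,0],[[0.4,-2.3,-0.8],-8.3,0],[[0.4,-2.3,-0.8],-8.3,0],[[0.4,-2.3,-0.8],-8.3,0],[[0.4,-2.3,-0.8],-8.3,0]]}}

```text
time_s: 4.35
ee_pos: [537.1, -299.6, 183.7]
ee_rot: [180.0, -0.0, 135.4]
force: [0.2, -0.3, -0.1]
gripper_width: 91.4
gripper_force: 0.0
```

>>> {"api": "move_arm", "payload": {"plan": [[[0.4,-2.3,-0.8],-8.3,0],[[0.4,-2.3,-0.8],-8.3,0],[[0.4,-2.3,-0.8],-8.3,0],[[0,0,0],0,0],[[0,0,0],0,0]]}}

```text
time_s: 4.85
ee_pos: [548.6, -368.1, 159.6]
ee_rot: [-180.0, -0.1, 110.9]
force: [-0.2, 0.9, -0.7]
gripper_width: 91.2
gripper_force: 0.0
```

```bash
python3 g.py cov2 | tee o.txt; python3 - <<'E'
import re,pickle
from cov import *
p=pickle.load(open('cov2.pkl','rb'))
d=env.landmark_of(p,'cover_a'); b=min(d,key=lambda q:np.linalg.norm(w_plane(p,[q['point']])[0,:2]-[535,-330]))
W=cloud(p)
u=proj(p,[[535.5+19*.937,-329.9+19*.35,6]])[0].astype(int); print(u)
covers(p,[tuple(map(int,u))],rad=130)
E
```

```text
4.9 [ 548.6 -367.9  160.1] [ 1.7999e+02 -5.0000e-02  1.1091e+02] [-34.9  28.   82.1   0.   69.9 -55.8] [ 519.5 -291.9  330.1] [1.6344e+02 1.0000e-02 2.0910e+01] 91.31003374806878 [ 0.4  0.1 -0.4]
cover_a [([319.8, 154.2], 0.68)]
stud []
[338 153]
(338, 153) rect [ 545.1 -327. ] [107.9  54.8] 20.9 rib [ 535.5 -329.7   38. ] (array([11.4, 39.4]), 20.9) median rib z 37.32634617020079
   hole (array([ 565.1, -319.1]), np.uint64(213))
   hole (array([ 511.5, -339.4]), np.uint64(189))
   d 57.336262985629524 -159.21344704231518
```

>>> {"api": "move_arm", "payload": {"plan": [[[-0.7,1.9,-1.5],0,0],[[-0.6,1.9,-1.5],0,0],[[0,0,-3.6],0,0],[[0,0,-3.3],0,0],[[0,0,-2],0,0]]}}

```text
time_s: 5.55
ee_pos: [534.1, -330.0, 39.3]
ee_rot: [-179.9, -0.1, 110.8]
force: [-0.2, 0.2, 0.2]
gripper_width: 91.0
gripper_force: 0.0
```

>>> {"api": "move_arm", "payload": {"plan": [[[0,0,-1.5],0,0],[[0,0,-0.9],0,0],[[0,0,0],0,0],[[0,0,0],0,0]]}}

```text
time_s: 5.95
ee_pos: [535.6, -331.7, 17.8]
ee_rot: [179.9, 0.1, 110.7]
force: [-0.2, -0.6, -0.0]
gripper_width: 91.3
gripper_force: 0.0
```

```bash
python3 -c "
from workcell import env
import numpy as np
s=env.state();print(np.round(s['ee_pos'],1),np.round(s['ee_rot'],2),np.round(s['force'],1))"
```

```text
[ 535.6 -331.7   17.8] [1.7994e+02 6.0000e-02 1.1074e+02] [-0.2 -0.6 -0. ]
```

>>> {"api": "move_arm", "payload": {"plan": [[[0,0.1,0],0,0.5],[[0,0,0],0,1],[[0,0,0],0,1],[[0,0,0],0,1],[[0,0,0],0,1]], "squeeze": 20}}

```text
time_s: 6.45
ee_pos: [535.1, -330.7, 17.1]
ee_rot: [180.0, 0.0, 110.7]
force: [0.4, -0.7, 0.4]
gripper_width: 54.1
gripper_force: 0.0
```

>>> {"api": "move_arm", "payload": {"plan": [[[0,0,0],0,1],[[0,0,0],0,1],[[0,0,0],0,1],[[0,0,0],0,1],[[0,0,0],0,1]]}}

```text
time_s: 6.95
ee_pos: [535.0, -330.7, 17.0]
ee_rot: [180.0, -0.0, 110.7]
force: [-0.0, 0.3, 0.4]
gripper_width: 14.6
gripper_force: 0.0
```

>>> {"api": "move_arm", "payload": {"plan": [[[0,0,0],0,1],[[0,0,0],0,1],[[0,0,1],0,1],[[0,0,3],0,1],[[0,0,4],0,1]]}}

```text
time_s: 7.45
ee_pos: [533.5, -329.8, 96.2]
ee_rot: [-179.8, -0.2, 110.7]
force: [0.3, -0.5, -1.4]
gripper_width: 11.8
gripper_force: 20.0
```

>>> {"api": "move_arm", "payload": {"plan": [[[0,0,5],0,1],[[0,0,5.0],0,1],[[-0.2,3,0.5],4.1,1],[[-0.2,4.4,0],7,1],[[-0.2,4.6,0],7,1]]}}

```text
time_s: 7.95
ee_pos: [528.7, -209.9, 203.0]
ee_rot: [180.0, 0.1, 129.0]
force: [0.6, 1.2, -2.2]
gripper_width: 11.8
gripper_force: 20.0
```

>>> {"api": "move_arm", "payload": {"plan": [[[-0.2,4.6,0],7,1],[[-0.2,4.6,0],7,1],[[-0.2,4.6,0],7,1],[[-0.2,4.6,0],7,1],[[-0.2,4.6,0],7,1]]}}

```text
time_s: 8.45
ee_pos: [518.4, 21.0, 202.6]
ee_rot: [180.0, 0.0, 164.1]
force: [0.1, -0.2, -1.0]
gripper_width: 12.0
gripper_force: 20.0
```

>>> {"api": "move_arm", "payload": {"plan": [[[-0.2,4.6,0],7,1],[[-0.2,4.6,0],6,1],[[-0.2,4,0],0,1],[[0,0,0],0,1],[[0,0,0],0,1]]}}

```text
time_s: 8.95
ee_pos: [512.6, 151.8, 202.2]
ee_rot: [-180.0, -0.0, 176.9]
force: [0.0, -0.8, -1.6]
gripper_width: 12.0
gripper_force: 20.0
```

```bash
python3 g.py held1
```

```text
9.0 [512.7 150.9 202.2] [-1.7996e+02 -1.0000e-02  1.7685e+02] [ 15.2  15.1  96.   -0.   68.9 -71.6] [431.1 156.5 372.6] [163.34  -0.    86.94] 12.051789800456726 [ 0.1 -0.8 -1.2]
cover_a [([121.3, 138.3], 0.94), ([22.5, 194.8], 0.85), ([219.0, 270.2], 0.76), ([318.2, 250.2], 0.73), ([371.3, 36.6], 0.63)]
stud [([369.5, 266.0], 0.89)]
```

View pics/held1.png

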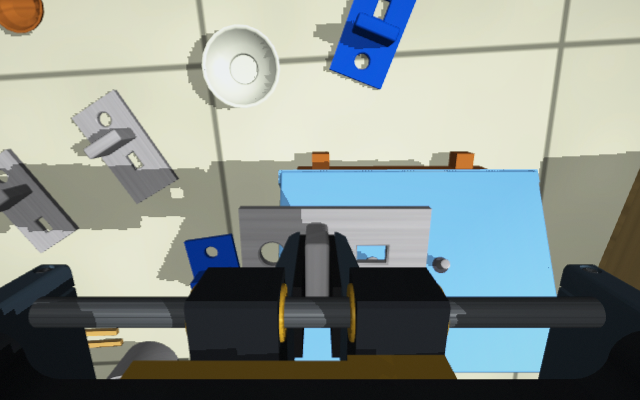

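>>> {"api": "move_arm", "payload": {"plan": [[[-0.2,3.5,-0.5],0.3,1],[[-0.3,3.5,-1.5],0,1],[[0,0,-2.5],0,1],[[0,0,-1.6],0,1],[[0,0,-0.5],0,1]]}}

```text
time_s: 9.6
ee_pos: [507.1, 219.8, 134.2]
ee_rot: [-179.9, -0.2, 177.0]
force: [0.2, 0.1, -1.9]
gripper_width: 12.0
gripper_force: 20.0
```

>>> {"api": "move_arm", "payload": {"plan": [[[0,0,-0.2],0,1],[[0,0,-0.2],0,1],[[0,0,-0.2],0,1],[[0,0,-0.2],0,1]], "squeeze": 5}}

```text
time_s: 10.0
ee_pos: [507.9, 221.1, 129.0]
ee_rot: [180.0, 0.0, 177.1]
force: [-4.0, -1.3, 4.1]
gripper_width: 11.8
gripper_force: 5.0
```

>>> {"api": "move_arm", "payload": {"plan": [[[0,0,-0.2],0,1],[[0,0,-0.2],0,1],[[0,0,-0.2],0,1],[[0,0,0],0,1]]}}

```text
time_s: 10.4
ee_pos: [507.2, 221.2, 121.5]
ee_rot: [-180.0, -0.1, 177.1]
force: [-5.5, -1.4, 2.4]
gripper_width: 11.8
gripper_force: 5.0
```

```bash
python3 g.py held2
```

```text
10.45 [507.2 221.1 121.5] [-1.7997e+02 -1.0000e-01  1.7712e+02] [ 22.4  20.7 100.3   0.   59.1 -64.8] [426.  225.5 292.1] [ 1.6343e+02 -1.0000e-02  8.7120e+01] 12.15892792404719 [-4.4 -0.7  1.9]
cover_a [([298.0, 23.1], 0.78), ([128.1, 314.4], 0.7), ([317.0, 258.2], 0.65)]
stud []
```

View pics/held2.png

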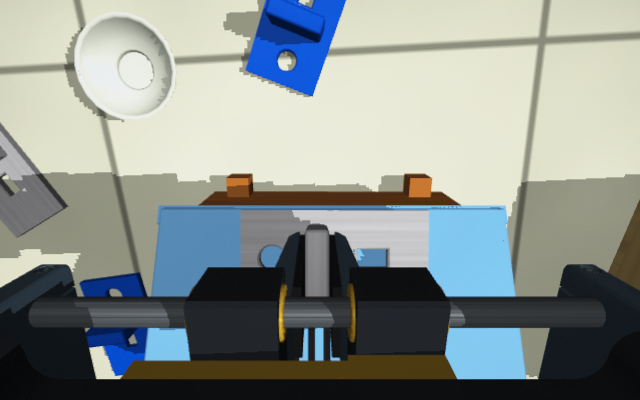

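```bash
cat > tilt.py <<'E'
from h import *
import pickle,sys
np.set_printoptions(precision=3,suppress=True)
def plane(w):
    w=w[np.isfinite(w[:,2])]; c=np.median(w,0); w=w[abs(w[:,2]-c[2])<25]
    for _ in range(6):
        c=w.mean(0); n=np.linalg.svd(w-c,full_matrices=False)[2][2]; n*=np.sign(n[2]); w=w[abs((w-c)@n)<2]
    return c,n,len(w)
if __name__=='__main__':
    p=pickle.load(open(sys.argv[1]+'.pkl','rb')); W=cloud(p)
    for b in eval(sys.argv[2]):
        c,n,k=plane(W[b[1]:b[3],b[0]:b[2]].reshape(-1,3)); L=np.array([-.4994,.0246,.866])
        print(b,k,c,n,'tilt',np.degrees(np.arccos(n[2])),'above lid',(c-np.array([555.3,192.9,125.3]))@L)
E
python3 tilt.py held2 "[(243,214,282,242),(375,214,427,246),(165,212,235,260),(435,215,500,260)]"
```

```text
(243, 214, 282, 242) 1087 [490.246 190.878 108.335] [-0.26   0.012  0.966] tilt 15.068447350930532 above lid 17.746274532987897
(375, 214, 427, 246) 1655 [495.372 270.107 108.649] [-0.252  0.015  0.968] tilt 14.641542379676128 above lid 17.40715888701674
(165, 212, 235, 260) 3341 [498.579 148.728  93.739] [-0.497  0.024  0.867] tilt 29.856200237385895 above lid -0.09221518724528721
(435, 215, 500, 260) 2908 [507.777 315.094  94.282] [-0.5    0.026  0.865] tilt 30.060577919012907 above lid -0.12208357799441316
```

>>> {"api": "move_arm", "payload": {"plan": [[[0,0,-0.2],0,1],[[0,0,-0.2],0,1],[[0,0,0],0,1]], "squeeze": 4}}

```text
time_s: 10.85
ee_pos: [508.1, 221.3, 117.5]
ee_rot: [-180.0, -0.0, 177.1]
force: [-3.2, -0.3, -0.3]
gripper_width: 11.7
gripper_force: 4.0
```

```bash
python3 g.py held3|head -1;python3 tilt.py held3 "[(243,218,280,242),(375,218,427,246),(165,212,235,260)]"
```

```text
10.9 [508.3 221.4 117.7] [1.7999e+02 3.0000e-02 1.7712e+02] [ 22.3  21.  100.5  -0.   58.4 -64.8] [426.6 225.6 287.9] [ 1.6333e+02 -3.0000e-02  8.7120e+01] 11.958783029557154 [-2.7 -0.2 -0.5]
(243, 218, 280, 242) 885 [492.423 190.236 104.061] [-0.356  0.018  0.934] tilt 20.87452790233267 above lid 12.942420795819476
(375, 218, 427, 246) 1444 [497.54  270.347 104.432] [-0.352  0.019  0.936] tilt 20.653839401349384 above lid 12.678467563856657
(165, 212, 235, 260) 3333 [498.142 150.24   93.426] [-0.501  0.023  0.865] tilt 30.116933075321317 above lid -0.1080116718430233
```

>>> {"api": "move_arm", "payload": {"plan": [[[0,0,-0.2],0,1],[[0,0,-0.2],0,1],[[0,0,-0.15],0,1],[[0,0,0],0,1]]}}

```text
time_s: 11.4
ee_pos: [508.9, 221.6, 113.8]
ee_rot: [179.9, 0.1, 177.1]
force: [-4.1, -1.6, 8.0]
gripper_width: 12.1
gripper_force: 9.6
```

```bash
python3 g.py held4|head -1;python3 tilt.py held4 "[(243,220,280,242),(375,220,427,246),(165,212,235,260)]"
```

```text
11.45 [508.9 221.6 113.9] [1.7993e+02 1.5000e-01 1.7712e+02] [ 22.3  21.2 100.9  -0.   57.8 -64.8] [427.  225.8 284. ] [ 1.6319e+02 -1.0000e-01  8.7120e+01] 11.668554822017732 [-5.1 -0.8  8.3]
(243, 220, 280, 242) 809 [494.92  190.018  97.378] [-0.497  0.021  0.867] tilt 29.831156831452137 above lid 5.902159708695983
(375, 220, 427, 246) 1330 [500.067 271.262  98.044] [-0.508  0.028  0.861] tilt 30.59967308630856 above lid 5.907537303183229
(165, 212, 235, 260) 3341 [497.706 152.014  93.121] [-0.5    0.023  0.866] tilt 30.008964250736067 above lid -0.11076054748566122
```

```bash
cat > pose.py <<'E'
from h import *
import pickle,sys
from tilt import plane
np.set_printoptions(precision=2,suppress=True)
S=np.array([555.0,193.0,125.1])
n=np.array([-.5*np.cos(np.radians(-2.85)),-.5*np.sin(np.radians(-2.85)),.866]);y=np.array([-np.sin(np.radians(-2.85)),np.cos(np.radians(-2.85)),0]);x=np.cross(y,n);R=np.c_[x,y,n]
def pose(p,zmin=3.,zmax=9,off=0.,ref=None):
    W=cloud(p); w=W[212:260,165:235].reshape(-1,3)
    c=plane(w)[0] if ref is None else ref
    S0=S+n*((c-S)@n); L=(W-S0)@R; z=L[...,2]-off
    m=((z>zmin)&(z<zmax)).astype(np.uint8); m[:200]=0
    v,u=np.mgrid[0:400,0:640]
    m[(u<150)|(u>520)]=0; m[275:]=0
    # lid points on each pixel at plate-top plane
    T=((w_plane(p,np.c_[u.ravel(),v.ravel()],n=n,o=S0+(6+off)*n)-S0)@R).reshape(400,640,3)
    k,lab,st,_=cv2.connectedComponentsWithStats(m)
    for i in range(1,k):
        if st[i,4]>300:
            q=lab==i; cols=np.unique(u[q])[3:-3]
            low=[T[v[q&(u==cc)].min(),cc] for cc in cols]; rows=np.unique(v[q])[3:-3]
            l=[T[r,u[q&(v==r)].min()] for r in rows]; rr=[T[r,u[q&(v==r)].max()] for r in rows]
            print(st[i],'low x',np.median([a[0] for a in low]),'slope',np.polyfit([a[1] for a in low],[a[0] for a in low],1)[0],'left y',np.median([a[1] for a in l]),'right y',np.median([a[1] for a in rr]),'z',np.median(L[q][:,2]))
    return L
if __name__=='__main__':
    p=pickle.load(open(sys.argv[1]+'.pkl','rb')); pose(p)
    # hole/slot from plate: grab color crop numbers
    st=env.state(); print('tcp lid',(np.array(st['ee_pos'])-S)@R)
    q=pickle.load(open('lid1.pkl','rb')); print(proj(q,[S,S+12*n,S+55.4*y+12*n]))
E
python3 pose.py held4
```

```text
[ 240  212  189   58 6644] low x -76.74361679255935 slope 0.0022989367708121777 left y -17.292513471962515 right y 90.19377919991055 z 5.989959726859569
tcp lid [-46.76  26.28  13.98]
[[307.71 160.64]
 [307.29 154.79]
 [380.43 154.58]]
```

>>> {"api": "move_arm", "payload": {"plan": [[[0,0,0],0,1],[[0,0,0],0,1]], "squeeze": 25}}

```text
time_s: 11.75
ee_pos: [508.9, 221.6, 113.8]
ee_rot: [179.9, 0.1, 177.1]
force: [-3.7, -0.8, 7.2]
gripper_width: 12.3
gripper_force: 30.3
```

>>> {"api": "move_arm", "payload": {"plan": [[[-0.2,0,0.34],0,1],[[-0.4,0,0.7],0,1],[[-0.4,0.05,0.7],0,1],[[1.4,-0.1,0.8],0,1],[[1.4,-0.1,0.8],0,1]]}}

```text
time_s: 12.25
ee_pos: [526.1, 220.0, 146.7]
ee_rot: [180.0, 0.0, 177.1]
force: [0.4, 0.8, -0.6]
gripper_width: 11.9
gripper_force: 30.2
```

>>> {"api": "move_arm", "payload": {"plan": [[[1.4,-0.1,0.8],0,1],[[0,0,0],0,1],[[0,0,0],0,1],[[0,0,0],0,1]]}}

```text
time_s: 12.65
ee_pos: [538.8, 218.7, 153.3]
ee_rot: [-180.0, -0.1, 177.1]
force: [0.3, 0.1, -1.8]
gripper_width: 11.8
gripper_force: 30.2
```

```bash
python3 g.py held5; cat > pose2.py <<'E'
from pose import *
p=pickle.load(open(sys.argv[1]+'.pkl','rb')); off=float(sys.argv[2])
pose(p,zmin=off+2,zmax=off+10,off=off,ref=S); print('tcp lid',(np.array(env.state()['ee_pos'])-S)@R)
if len(sys.argv)>3:
    c=p['frame'][190:290,225:445][:,:,::-1].copy(); cv2.imwrite('pics/'+sys.argv[3],cv2.resize(c,None,fx=3.6,fy=3.6,interpolation=2))
E
python3 pose2.py held5 20 h5c.png; python3 tilt.py held5 "[(243,218,280,242),(375,218,427,246)]"
```

```text
12.7 [538.9 218.7 153.3] [-1.7997e+02 -9.0000e-02  1.7713e+02] [ 21.   21.4  94.    0.   64.6 -66.2] [457.6 223.1 323.8] [ 1.6343e+02 -1.0000e-02  8.7130e+01] 11.760225821232487 [-0.2  0.4 -1.4]
cover_a [([13.6, 115.9], 0.83), ([315.9, 260.8], 0.64)]
stud [([278.9, 266.0], 0.78)]
tcp lid [-0.54 25.01 33.15]
(243, 218, 280, 242) 884 [524.272 187.067 136.634] [-0.498  0.019  0.867] tilt 29.8774484596859 above lid 25.167062260296365
(375, 218, 427, 246) 1428 [529.429 268.298 137.205] [-0.498  0.027  0.867] tilt 29.932489529932525 above lid 25.08395438664384
```

View pics/h5c.png

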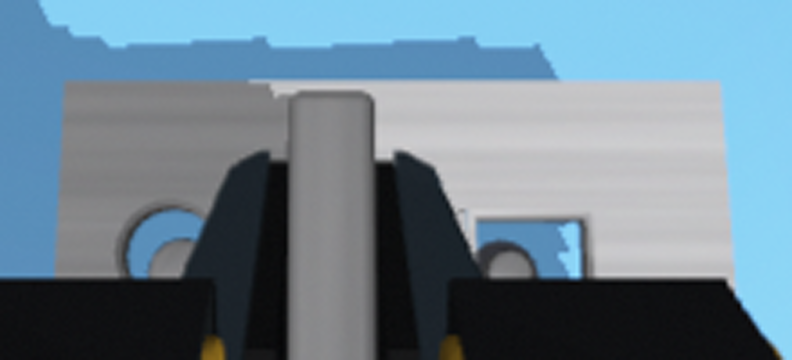

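```bash
sed -i 's/zmin=off+2,zmax=off+10,//' pose2.py; python3 pose2.py held5 19.2
```

```text
[ 240  212  189   59 6649] low x -31.02025536602951 slope 0.0017102978739597415 left y -18.718413877391892 right y 88.69174237377402 z 25.12758968110844
tcp lid [-0.54 25.01 33.15]
```

```bash
python3 - <<'E'
from pose import *
p=pickle.load(open('held5.pkl','rb'))
for a in (S+55.4*y+12*n,S+55.4*y+12*n-4*x,S+12*n-6*x,S+12*n-6*y,S+12*n): print((proj(p,[a])[0]-[225,190])*3.6)
print(3.1*x+1*y, -19.2*n)
E
```

```text
[509.01 275.35]
[508.2  251.53]
[182.42 239.84]
[145.97 275.51]
[181.45 275.5 ]
[2.73 0.87 1.55] [  9.59  -0.48 -16.63]
```

>>> {"api": "move_arm", "payload": {"plan": [[[0.27,0.09,0.15],0,1],[[0.1,0,-0.18],0,1],[[0.1,0,-0.17],0,1],[[0.0,0,0],0,1],[[0,0,0],0,1]], "squeeze": 12}}

```text
time_s: 13.3
ee_pos: [544.6, 219.7, 151.7]
ee_rot: [-180.0, -0.0, 177.1]
force: [-0.1, -0.0, -1.1]
gripper_width: 11.9
gripper_force: 16.7
```

```bash
python3 g.py held6|head -1; python3 pose2.py held6 15.2
```

```text
13.35 [544.7 219.7 151.8] [ 1.8000e+02 -1.0000e-02  1.7711e+02] [ 20.8  22.   93.4   0.   64.6 -66.3] [463.2 224.  322.1] [ 1.6335e+02 -3.0000e-02  8.7110e+01] 12.285343330171512 [ 0.1 -1.4 -1.9]
[ 240  212  189   59 6634] low x -26.753258263666783 slope 0.0019071535121163382 left y -17.39605495614851 right y 89.87059633093045 z 20.806932976477107
tcp lid [ 3.38 26.17 28.98]
```

>>> {"api": "move_arm", "payload": {"plan": [[[-0.08,-0.02,-0.05],0,1],[[0.1,0,-0.17],0,1],[[0.1,0,-0.17],0,1],[[0.1,0,-0.17],0,1],[[0.0,0,0],0,1]]}}

```text
time_s: 13.95
ee_pos: [546.9, 219.4, 145.9]
ee_rot: [-180.0, -0.0, 177.1]
force: [-0.5, 0.6, -1.5]
gripper_width: 11.5
gripper_force: 16.7
```

```bash
python3 g.py held7|head -1; python3 pose2.py held7 9.2 h7c.png
```

```text
14.0 [546.9 219.5 146. ] [-1.8000e+02 -2.0000e-02  1.7711e+02] [ 20.7  22.4  93.6   0.   64.  -66.4] [465.5 223.8 316.3] [ 1.6336e+02 -3.0000e-02  8.7110e+01] 12.430476604305685 [-0.3 -0.5 -1.1]
[ 240  212  189   59 6632] low x -27.654822819837687 slope 0.0018860108426806239 left y -17.467800951727515 right y 89.70090213811848 z 14.664521304609782
tcp lid [ 2.48 26.1  22.98]
```

>>> {"api": "move_arm", "payload": {"plan": [[[0.1,0,-0.17],0,1],[[0.1,0,-0.17],0,1],[[0.1,0,-0.17],0,1],[[0.1,0,-0.17],0,1],[[0.0,0,0],0,1]]}}

```text
time_s: 14.6
ee_pos: [550.9, 219.5, 139.1]
ee_rot: [-180.0, -0.0, 177.1]
force: [-0.7, 0.2, -0.8]
gripper_width: 12.4
gripper_force: 16.7
```

```bash
python3 g.py held8|head -1; python3 pose2.py held8 0.8 h8c.png;  python3 tilt.py held8 "[(243,218,280,242),(375,218,427,246)]"
```

```text
14.65 [550.9 219.5 139.3] [-1.8000e+02 -2.0000e-02  1.7711e+02] [ 20.6  23.1  93.6   0.   63.3 -66.5] [469.5 223.8 309.5] [ 1.6336e+02 -3.0000e-02  8.7110e+01] 11.576836126992253 [ 0.3  0.6 -1.9]
[ 240  212  189   59 6618] low x -27.683768755394407 slope 0.0018894808249864433 left y -17.372162833450236 right y 90.0975966765 z 6.7836582811038575
tcp lid [ 2.55 26.28 15.13]
(243, 218, 280, 242) 884 [536.385 187.837 122.425] [-0.491  0.023  0.871] tilt 29.44972620718526 above lid 6.831765466199565
(375, 218, 427, 246) 1430 [541.556 269.094 123.02 ] [-0.496  0.023  0.868] tilt 29.76478626683577 above lid 6.7634760011476756
```

>>> {"api": "move_arm", "payload": {"plan": [[[0.05,0,-0.1],0,1],[[0,0,0],0,1],[[0.0,0,0],0,0.75],[[0.0,0,0],0,0.75],[[0.0,0,0],0,0.75]], "squeeze": 4}}

```text
time_s: 15.25
ee_pos: [551.6, 219.6, 139.0]
ee_rot: [180.0, 0.0, 177.1]
force: [-2.0, 0.8, 4.1]
gripper_width: 22.9
gripper_force: 2.2
```

>>> {"api": "move_arm", "payload": {"plan": [[[0,0,0],0,0.75],[[0,0,0.2],0,0.75],[[0.0,0,0.5],0,0.75],[[0.0,0,1],0,0.75],[[0.0,0,2],0,0.75]]}}

```text
time_s: 15.75
ee_pos: [550.9, 219.1, 174.9]
ee_rot: [-179.9, -0.1, 177.1]
force: [0.4, -0.0, 0.2]
gripper_width: 22.7
gripper_force: 0.0
```

>>> {"api": "move_arm", "payload": {"plan": [[[0,0,3],0,0.6],[[2,0,3],0,0.4],[[4,0,0],0,0.2],[[0,0,0],0,0],[[0.0,0,0],0,0]]}}

```text
time_s: 16.25
ee_pos: [611.5, 219.3, 235.0]
ee_rot: [-180.0, -0.1, 177.1]
force: [-0.0, -0.1, -0.7]
gripper_width: 60.2
gripper_force: 0.0
```

```bash
python3 g.py done1; python3 - <<'E'
from pose import *
p=pickle.load(open('done1.pkl','rb')); W=cloud(p); L=(W-S)@R
q=(np.isfinite(L[...,2]))&(L[...,0]>-35)&(L[...,0]<35)&(L[...,1]>-25)&(L[...,1]<95)&(L[...,2]>3)&(L[...,2]<9)
w=W[q]; from tilt import plane; c,nn,k=plane(w); print(k,nn,np.degrees(np.arccos(nn@n)),'top z',np.median(L[q][:,2]))
k2,lab,st,ce=cv2.connectedComponentsWithStats(q.astype(np.uint8)); i=1+st[1:,4].argmax()
print(np.percentile(L[lab==i],[0.5,99.5],axis=0))
E
```

```text
16.3 [610.8 219.3 235. ] [-1.7998e+02 -9.0000e-02  1.7710e+02] [ 18.7  24.5  77.    0.   78.6 -68.4] [530.2 223.7 405.5] [ 1.634e+02 -2.000e-02  8.708e+01] 64.05800733297197 [-0.5 -1.2 -0.5]
cover_a [([312.4, 140.6], 0.88), ([58.8, 49.7], 0.87)]
stud [([280.6, 139.7], 0.77)]
7486 [-0.5   0.02  0.87] 0.3867293937960962 top z 5.9219690203274755
[[-27.29 -17.05   3.65]
 [ 28.3   90.04   7.63]]
```

View pics/done1.png

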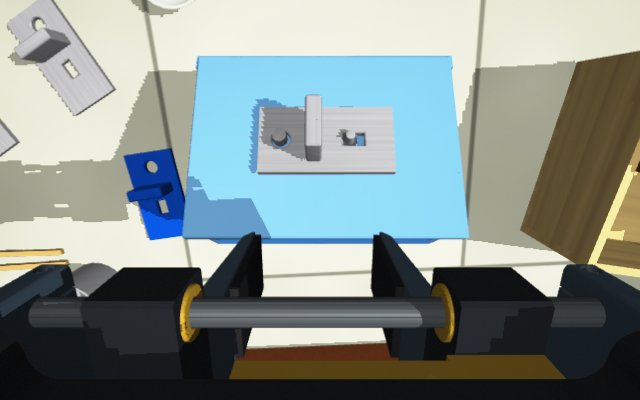

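The picture shows the cover flush on the lid: thick stud through the round hole at (280,138), thin stud through the slot at (349,138), and plate top 5.9 mm above the face. The gripper is clear.

```bash
python3 -c "
from workcell import env
print(env.job_done())"
```

```text
the job is handed in; nothing more can be done
None
```

The cover with the 58 mm slot is on the lid over both studs, flush to within 0.4°; I picked it by measuring the covers and studs from the camera instead of trying all three, never touched the other two covers, and handed the job in at about 16 s with no verdict returned.

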